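# Set the hold-down stop of a bench strap slitter to a setting block

## Robot

A 6-joint arm with a two-finger parallel gripper is mounted at the origin on the work surface. World frame = base frame: x ahead of the robot, y to its left, z up, the work surface at z = 0. Lengths are in m, angles in rad, forces in N, time in s.
With the tool pointing down it reaches from about 0.4 to 0.825 m from the base axis. Payload 7 kg.
Tool frame: the origin (TCP) lies on the centre line of the jaws, within the pads' length; the fingertips stand tip_reach ahead of it and the grasp point (between the pads) is the TCP (tip_reach is the distance from the TCP to the fingertips, in m); z points along the fingers, y is the line along which they close (so a half turn about z gives the same grasp; the last joint's range is limited). The gripper opens to 88 mm and grips with 3 to 60 N. Pads are 19 mm wide; open, the fingers measure 130 mm over their backs; the gripper's body (78 mm by 193 mm) begins 47 mm behind the grasp point.
Start: joints at [-0.856, 0.359, 0.012, 0, -1.224, -0.288], TCP at [0.279, -0.614, 0.216] pointing down, gripper open.
Joint ranges: [-3.07, 3.07], [-1.43, 2.12], [-1.02, 1.25], [-3.03, 1.67], [-3.05, -0], [-3.03, 3.03]. Speed limits (rad/s): [2.39, 2.39, 3.01, 3.14, 3.14, 3.14].

## Interface

Orientations are given as [roll, pitch, yaw] about the fixed x, y, z axes, in that order (R = Rz(yaw) Ry(pitch) Rx(roll)).
In Python, from station import get_state, grab_frame, calibration, job_done, find_in, mark_of, tip_reach gives the robot as it stands.
- The arm moves only by the shell command python3 -m handwheel 'ROWS' [OPENING] [FORCE]. ROWS is JSON, a list of rows, each an object with "delta_pos": the shift along the world's x, y, z in units of 30 mm (1.0 is 30 mm), a list of three; "dr": the turn, a rotation vector about the world's x, y, z in degrees, a list of three. In form: [{"delta_pos": [tx, ty, tz], "dr": [rx, ry, rz]}, ...]. A call has 1 to 10 rows; each row shifts and turns the commanded pose from where the row before left it; what a row does not reach is not made up. A row lasts 1/10 s, in which the tool goes at most 50 mm and 8.59 degrees, less where a joint would pass 70% of its speed; a pose out of reach is approached as far as the arm can. A call is refused whole if a number of a shift passes 1 or a number of a turn 8.59, either way. A call with a gripper value outside its range is refused whole. OPENING is the closure, from -1 (fully open) to 1 (shut), set as the call begins (- or left out, the last holds). The fingers move at their own pace and stop on an object; FORCE is the grip in N (left out, the last holds). Time passes only in rows, so rows that do not move let the fingers close. It gives the time, the measured TCP pose, the force, the opening and the grip force at its end, in the units of the state.
- get_state(): the state, without advancing time (a new reading comes with each control period).
- grab_frame(name): name is "scene" or "top"; returns the picture (480x640x3 uint8, red, green, blue); there is no depth.
- calibration(name): a dict with "fx", "fy", "cx", "cy" (pixels), "k1" (the pictures are not rectified: a ray, as slopes to the right and down, at radius r is drawn at 1 + k1 r^2 times it, then the intrinsics apply), "extrinsics" (4x4, takes a point from world to camera coordinates). Camera axes: x right, y down, z forward; pixel columns grow to the right and rows downward; lengths in m; the calibration is good to about 2 mm. A picture is of the moment at which its call begins. calibration takes no time and is no camera call.
- job_done(): hands the job in; it is judged then, once.
Trained networks look in the newest picture that a camera, given by its name, has taken for a name from the list of things; names that differ only in an ending like _2 or _b are one class to them, and where a whole thing is asked for, a point or a joint stands for the part that bears it (a point fixed in the world has none). Each returns a list of dicts, best first, with "conf" (0 to 1); they miss things now and then, are a little off and sometimes report something else, mostly with a low value. They report only what shows in the picture. A call takes as long as a camera call. They do not tell look-alikes from the thing itself.
- find_in(camera, query): "location" ([column, row] in pixels, amid what is visible of it).
- mark_of(camera, query): "location" ([column, row] in pixels: a listed point, or the origin of a listed thing).
The state is a dict: "t": time; "q": joint angles; "qd": joint speeds; "joint_efforts": joint torques, N m; "eef_pos": TCP position; "ee_rot": TCP orientation; "force": force on the tool from outside, world axes, zero at the start; "moment": the same for the moment, N m; "width": finger opening in m; "gripper_force": force on a finger pad.
Only numpy, scipy, OpenCV 4.12 (cv2) and the standard library are available. Lean on these libraries where they do the work, as an engineer would, in place of code of your own. Each camera call takes 0.05 s, during which the arm holds its last target. There are 200 camera calls.

## Task

Set the strap slitter's hold-down screw to the long steel setting block lying in its guide: take the square-socket driver from the tool block, put it over the screw's square head and screw down (clockwise) until the block just drags beneath the foot. Feel it by sliding the block a little along the guide by its outer end: there must be a light drag, and the block must never be clamped hard. Leave the block under the foot with that light drag and the driver standing on the screw; turn the screw with the driver only and leave the jar, ink bottle and tape measure where they are.

Things in the scene. Friction and masses are not known exactly. Their poses are not given: they have to be found in the camera images.
- slitter: Fixed bench strap slitter, grey cast base 150 x 120 x 12 mm. Origin at bench height under the screw axis; x runs along the guide, column at +y, arm over the bed with its boss 70 to 100 mm high. Steel bed top is 20 mm up; two low strips (x -32 to +48 mm, 6 mm high) leave a guide 23 mm wide. The base ends at x = -65 mm; from there a tongue of the bed 14 mm wide goes on to x = -105 mm.
- screw: Upright stop screw through the boss; square head 14 mm across flats, top 89 mm above the origin. Origin: underside of its nylon-faced foot (20 mm across); axes square to the head's flats. Right-hand, 4 mm a turn: clockwise from above lowers it; turns stiffly (0.05 N m), stays put. The foot starts 1 to 3 mm above the block. Once it bears, each further mm adds 20 N (12.7 N per rad).
- screw_seat (a point): Centre of the top of the screw's collar (28 mm across, 75 mm above the foot's underside), at the base of the 14 mm tall square head; the driver's socket mouth rests here when fully seated. Turns and sinks with the screw.
- setting_block: Loose bright steel bar 200 x 20 x 12 mm, 0.375 kg, lying in the guide under the foot; long axis x, origin centre of its underside. Its -x end lies on the tongue: grip it there across its 20 mm, 86 mm from its centre, clear of the driver, let the arm settle, slide it level. Free it slides with about 0.7 N; each newton under the foot adds about 0.4 N. A light drag: 2 to 4 N of pull in all.
- driver: Loose hand driver, about 0.14 kg, 95 mm long, standing upright: steel socket 24 mm across, 16 mm deep, square bore 16 mm (1 mm play a side on the head, about 0.15 rad either way); stem; wooden handle with flat sides 35 to 95 mm up, 32 mm along x and 24 mm along y (grip this). Origin: centre of the socket mouth; bore square to the axes. Stands by itself when let go on the collar.
- tool_block: Fixed wooden tool block 70 x 120 x 40 mm, origin under its centre, with a round hole (32 mm, floor 15 mm up) in the middle, in which the driver stands loosely, and two pairs of short steel punches (tops at most 70 mm high) 46 mm to either side along y.
- glue_jar: Bystander: amber glass jar with brass lid, 68 mm diameter, 100 mm tall, standing; origin under its centre.
- ink_bottle: Bystander: square glass ink bottle with black cap, 46 x 46 x 72 mm, standing; origin under its centre.
- tape_measure: Bystander: round grey tape measure lying flat, 60 mm diameter, 26 mm high; origin under its centre.
There are look-alikes about, which are no part of the job. Leave any purple look-alike of the setting_block alone.

How it is judged:
On the way, in this order (a step that is already met when the one before it is completed fails the run):
1. the driver's socket is fully down over the screw's square head, upright (distance between driver and screw_seat below 0.006 m and angle between driver's own z axis and vertical below 0.12 rad), for 0.2 s.
2. the block is slid by the fingers (faster than 3 mm/s for 0.15 s) while the foot bears on it with 0.5 to 20 N (linear speed of setting_block above 0.003 m/s and contact force between the fingers and setting_block above 0.3 N and contact force between screw and setting_block between 0.5 and 20 N), for 0.15 s.
At the end, for the whole second after the job is handed in: The setting block lies at rest in the guide under the foot, which bears on it with 1.5 to 12 N (a light drag); the driver stands upright on the screw, its socket within 8 mm of the seat (contact force between screw and setting_block between 1.5 and 12 N and y of setting_block in the frame of slitter between -0.004 and 0.004 m and linear speed of setting_block below 0.005 m/s and distance between driver and screw_seat below 0.008 m and angle between driver's own z axis and vertical below 0.2 rad); the robot touches nothing.
It fails at once if the block is clamped hard (more than 30 N under the foot) (contact force between screw and setting_block above 30 N).
It fails at once if the screw is handled with bare fingers (contact force between the fingers and screw above 2 N).
It fails at once if a bystander is shifted by more than 30 mm (distance of any of glue_jar, ink_bottle, tape_measure from where it was at the start of the episode above 0.03 m).
It also fails if it takes over 72 s, if anything falls off the work surface, if the arm or the gripper's body presses on something with over 40 N, if the wrist force passes 120 N, or if a joint passes its speed limit or range.

## Working session

There is one attempt and no reset: what is moved stays moved. The work goes in short steps, Python scripts to look and compute and a shell command to move; the robot and the scene stay as the last step left them, time stands still between calls to the robot, and variables do not carry over. Pictures are saved under pics/ and viewed, at most 10 in all, crops included, and the job is handed in when it is done.

```bash
mkdir -p pics; ls; cat > h.py <<'E'
import numpy as np, cv2
from station import *
def ray(cam,px):
    c=calibration(cam);d=np.array([(px[0]-c['cx'])/c['fx'],(px[1]-c['cy'])/c['fy']])
    s=d.copy()
    for _ in range(20): s=d/(1+c['k1']*(s@s))
    E=np.array(c['extrinsics']);R=E[:3,:3];o=-R.T@E[:3,3]
    return o,R.T@np.array([s[0],s[1],1.])
def atz(cam,px,z):
    o,d=ray(cam,px);return o+d*(z-o[2])/d[2]
def proj(cam,p):
    c=calibration(cam);E=np.array(c['extrinsics']);q=E[:3,:3]@np.array(p)+E[:3,3];s=q[:2]/q[2];s=s*(1+c['k1']*(s@s))
    return np.array([s[0]*c['fx']+c['cx'],s[1]*c['fy']+c['cy']])
def tri(a,b):
    (o1,d1),(o2,d2)=a,b
    t=np.linalg.lstsq(np.stack([d1,-d2],1),o2-o1,rcond=None)[0]
    p,q=o1+t[0]*d1,o2+t[1]*d2
    return (p+q)/2,np.linalg.norm(p-q)
def save(cam,name):
    im=grab_frame(cam);cv2.imwrite(f'pics/{name}.png',im[:,:,::-1]);return im
E
python3 - <<'E'
from h import *
np.set_printoptions(precision=3,suppress=True)
print(tip_reach)
for c in('top','scene'):
    save(c,c+'0');k=calibration(c);o,_=ray(c,[320,240]);print(c,o,k['fx'])
    for n in['slitter','screw','screw_seat','setting_block','driver','tool_block','glue_jar','ink_bottle','tape_measure']:
        print(n,[(np.round(r['location']).tolist(),round(r['conf'],2)) for r in mark_of(c,n)[:4]])
print(get_state())
E
```

```text
pics
0.019
top [ 0.419 -0.016  1.171] 542.4519034069527
slitter [([304.0, 254.0], 0.71)]
screw [([303.0, 250.0], 0.7)]
screw_seat [([297.0, 246.0], 0.71)]
setting_block [([254.0, 362.0], 0.93), ([183.0, 163.0], 0.9), ([301.0, 254.0], 0.84), ([378.0, 342.0], 0.74)]
driver [([468.0, 291.0], 0.79)]
tool_block [([465.0, 286.0], 0.6)]
glue_jar [([187.0, 287.0], 0.55)]
ink_bottle [([262.0, 162.0], 0.63)]
tape_measure [([388.0, 151.0], 0.92)]
scene [ 1.142 -0.099  1.008] 583.1661749780735
slitter [([348.0, 271.0], 0.73)]
screw [([349.0, 264.0], 0.68)]
screw_seat [([349.0, 238.0], 0.52), ([346.0, 270.0], 0.43)]
setting_block [([381.0, 178.0], 0.81), ([508.0, 344.0], 0.78), ([350.0, 264.0], 0.73), ([267.0, 209.0], 0.59)]
driver [([180.0, 258.0], 0.62)]
tool_block [([176.0, 260.0], 0.65), ([269.0, 390.0], 0.25)]
glue_jar [([462.0, 227.0], 0.75)]
ink_bottle [([417.0, 354.0], 0.74), ([464.0, 227.0], 0.35)]
tape_measure [([268.0, 389.0], 0.74)]
{'t': 1.0, 'q': array([-0.856,  0.359,  0.012, -0.   , -1.224, -0.288]), 'qd': array([ 0.002,  0.001,  0.   ,  0.   ,  0.001, -0.001]), 'joint_efforts': array([  0.   , -58.239,  29.33 ,   7.002,   0.012,  -0.   ]), 'eef_pos': array([ 0.279, -0.614,  0.216]), 'ee_rot': array([ 3.142,  0.   , -2.715]), 'force': array([ 0.188, -0.003, -0.341]), 'moment': array([ 0.023, -0.011,  0.003]), 'gripper_force': 0.0, 'width': 0.08757515556829493}
```

View pics/top0.png

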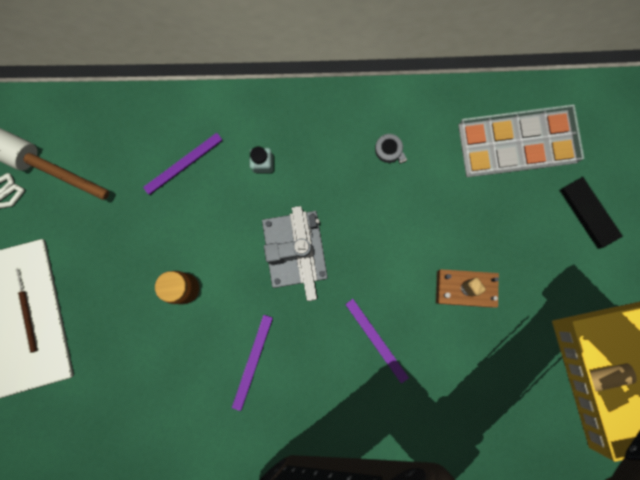

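View pics/scene0.png

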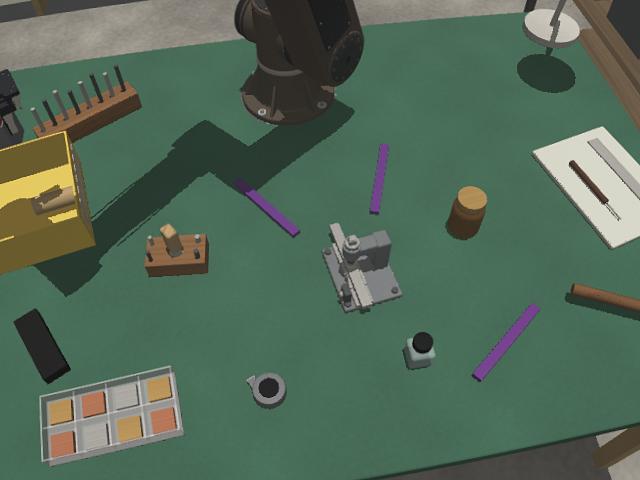

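The only bright-steel bar is at top (304,253), in the guide. The bars at (183,163), (254,362) and (378,342) are purple look-alikes. The driver is the one in the tool block at (470,287); the one in the yellow box at (612,378) is not in the tool block. I'll confirm both in one enlarged crop.

```bash
python3 - <<'E'
from h import *
np.set_printoptions(precision=4,suppress=True)
t=cv2.imread('pics/top0.png');s=cv2.imread('pics/scene0.png')
def crop(im,x,y,w=100,h=75): return cv2.resize(im[y:y+h,x:x+w],(400,300),interpolation=cv2.INTER_CUBIC)
def c2(im,x,y): return cv2.resize(im[y:y+105,x:x+140],(400,300),interpolation=cv2.INTER_CUBIC)
cv2.imwrite('pics/crop0.png',np.vstack([np.hstack([c2(t,240,200),crop(t,425,250)]),np.hstack([c2(s,290,215),crop(s,128,210)])]))
print('bars', atz('top',[297,208],.032),atz('top',[311,299],.032))
for n,pt,ps,z in[('slitter',(304,254),(348,271),0),('screw',(303,250),(349,264),.035),('seat',(297,246),(349,238),.109),('driver',(468,291),(180,258),.015),('tb',(465,286),(176,260),0)]:
    print(n,atz('top',pt,z)[:2],atz('scene',ps,z)[:2],*tri(ray('top',pt),ray('scene',ps)))
for p in[(437,304),(440,269),(499,273),(498,306)]: print('tbcorner',atz('top',p,.04)[:2])
E
```

```text
bars [0.64  0.064 0.032] [0.4462 0.0377 0.032 ]
slitter [0.5444 0.0526] [0.5477 0.0511] [ 0.5449  0.0524 -0.0048] 0.001044225896336965
screw [0.5492 0.0525] [0.5528 0.0509] [0.5497 0.0523 0.0298] 0.0010969363485260248
seat [0.5489 0.0598] [0.5414 0.0506] [0.5473 0.0542 0.1173] 0.009990527257268622
driver [ 0.456  -0.2933] [ 0.4688 -0.2821] [ 0.4569 -0.291  -0.0005] 0.01183092486173063
tb [ 0.4672 -0.2912] [ 0.4621 -0.2933] [ 0.4669 -0.2908  0.0067] 0.0023882634084700055
tbcorner [ 0.4299 -0.2224]
tbcorner [ 0.5019 -0.2322]
tbcorner [ 0.4909 -0.3529]
tbcorner [ 0.4233 -0.3464]
```

View pics/crop0.png

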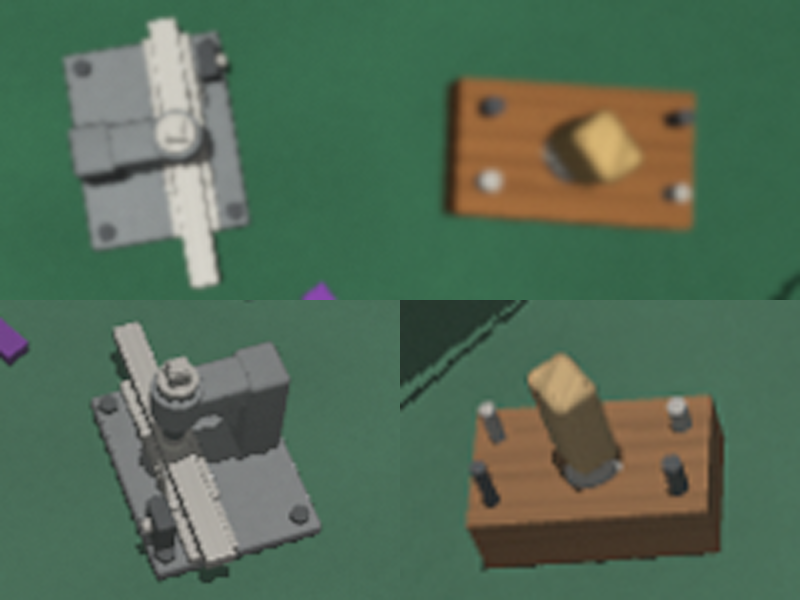

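The steel bar lies in the guide under the foot, with its near end on the tongue. The driver stands yawed in the tool block hole, leaning slightly. I need the head's yaw and the handle's yaw, so I'll enlarge both further.

```bash
python3 - <<'E'
from h import *
t=save('top','t1')[:,:,::-1].astype(float);s=save('scene','s1')[:,:,::-1].astype(float)
for i in range(5):
    t+=grab_frame('top')[:,:,::-1];s+=grab_frame('scene')[:,:,::-1]
def crop(im,x,y,w,h): return cv2.resize((im[y:y+h,x:x+w]/6).astype(np.uint8),(400,300),interpolation=cv2.INTER_CUBIC)
cv2.imwrite('pics/crop1.png',np.vstack([np.hstack([crop(t,290,236,24,18),crop(t,456,272,32,24)]),np.hstack([crop(s,336,228,32,24),crop(s,152,217,48,36)])]))
E
```

```text
(no output)
```

View pics/crop1.png

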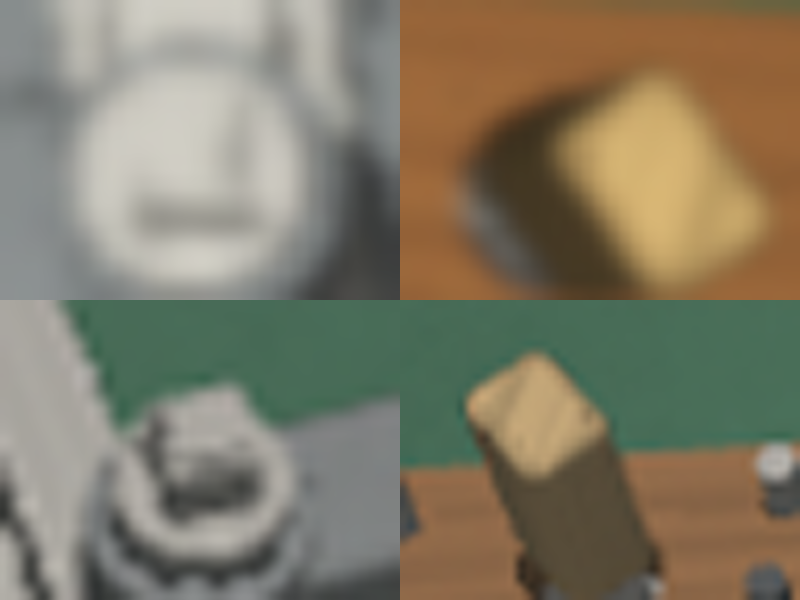

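```bash
python3 - <<'E'
from h import *
np.set_printoptions(precision=4,suppress=True)
T=lambda x,y:(456+(x-400)/12.5-.5+.04,272+y/12.5-.46)
S=lambda x,y:(152+(x-400)/8.333-.44,217+(y-300)/8.333-.44)
tc=[(655,70),(768,212),(668,290),(550,155)];sc=[(535,350),(607,425),(537,478),(467,408)]
P=[atz('top',T(*p),.11) for p in tc];Q=[atz('scene',S(*p),.11) for p in sc]
for n,A in(('top',P),('scene',Q)):
    A=np.array(A)[:,:2];print(n,A.mean(0),[ (np.linalg.norm(d)*1e3, np.degrees(np.arctan2(d[1],d[0]))) for d in np.roll(A,-1,0)-A])
mt=np.mean([T(*p) for p in tc],0);ms=np.mean([S(*p) for p in sc],0)
print('handle top',tri(ray('top',mt),ray('scene',ms)))
# head
H=lambda x,y:(336+x/12.5-.46,228+(y-300)/12.5-.46)
for z in(.122,):
  A=np.array([atz('scene',H(*p),z)[:2] for p in[(145,425),(230,385),(262,450)]]);print(A,[np.degrees(np.arctan2(*(d[::-1]))) for d in np.diff(A,axis=0)],np.linalg.norm(np.diff(A,axis=0),axis=1), (A[0]+A[2])/2)
K=lambda x,y:(290+x/16.67-.47,236+y/16.67-.47)
A=np.array([atz('top',K(*p),.12)[:2] for p in[(135,203),(258,210)]]);d=A[1]-A[0];print(np.degrees(np.arctan2(d[1],d[0])),A)
print('collar top view',atz('top',K(192,180),.108), 'bar yaw',np.degrees(np.arctan2(.0263,.1938)))
print('collar scene',atz('scene',H(205,490),.108))
E
```

```text
top [ 0.4621 -0.2871] [(np.float64(27.469442646087117), np.float64(-144.37164901324303)), (np.float64(19.84334570463416), np.float64(126.06920715046458)), (np.float64(27.093612082144034), np.float64(38.517870926600104)), (np.float64(21.216024640949133), np.float64(-52.851150583120216))]
scene [ 0.4662 -0.2856] [(np.float64(29.104844503967954), np.float64(33.52786736909008)), (np.float64(20.289356264647775), np.float64(-53.57496931350803)), (np.float64(27.418665063694824), np.float64(-145.00707190475262)), (np.float64(21.140242940869967), np.float64(130.9220386749887))]
handle top (array([ 0.4623, -0.2875,  0.1049]), np.float64(0.001774312874211945))
[[0.5485 0.0452]
 [0.5436 0.059 ]
 [0.5558 0.0613]] [np.float64(109.6838787918923), np.float64(10.892601050838122)] [0.0146 0.0124] [0.5522 0.0533]
-94.68754264476014 [[0.5442 0.0578]
 [0.543  0.0434]]
collar top view [0.5482 0.0518 0.108 ] bar yaw 7.728222285459588
collar scene [0.5522 0.0541 0.108 ]
```

```bash
cat > fit.py <<'E'
from h import *
from scipy.optimize import minimize
np.set_printoptions(precision=4,suppress=True)
U=6
def patch(cam,c,r):
    im=np.mean([grab_frame(cam).astype(float).mean(2) for _ in range(8)],0)
    x0,y0=int(c[0])-r,int(c[1])-r
    return im[y0:y0+2*r,x0:x0+2*r],x0,y0
def regions(cam,x0,y0,n,xc,yc,yaw,zc):
    def poly(P):
        m=np.zeros((n*U,n*U),np.uint8);q=np.array([(proj(cam,p)-[x0,y0]+.5)*U-.5 for p in P])
        cv2.fillPoly(m,[np.round(q*16).astype(np.int32)],1,shift=4);return m.astype(bool)
    a=np.linspace(0,2*np.pi,40)
    col=poly([(xc+.014*np.cos(b),yc+.014*np.sin(b),zc) for b in a])
    L=np.where(col,1,0)
    R=np.array([[np.cos(yaw),-np.sin(yaw)],[np.sin(yaw),np.cos(yaw)]])
    C=[R@np.array(k)*.007+[xc,yc] for k in[(1,1),(-1,1),(-1,-1),(1,-1)]]
    o,_=ray(cam,[320,240])
    for i in range(4):
        A,B=C[i],C[(i+1)%4];nrm=(A+B)/2-[xc,yc]
        if nrm@(o[:2]-(A+B)/2)>0: L[poly([(*A,zc),(*B,zc),(*B,zc+.014),(*A,zc+.014)])]=2+i
    L[poly([(*c,zc+.014) for c in C])]=6
    return L,col
def cost(cam,pt,xc,yc,yaw,zc,full=False):
    im,x0,y0=pt;n=im.shape[0]
    L,col=regions(cam,x0,y0,n,xc,yc,yaw,zc)
    F=[]
    for k in range(1,7):
        m=(L==k).astype(np.float32)
        if m.sum()<U*U: continue
        F.append(cv2.GaussianBlur(cv2.resize(m,(n,n),interpolation=cv2.INTER_AREA),(0,0),.6).ravel())
    W=np.sum(F,0)>.9
    A=np.array(F).T[W];b=im.ravel()[W]
    x=np.linalg.lstsq(A,b,rcond=None)[0]
    return np.mean((A@x-b)**2)
E
python3 - <<'E'
from fit import *
for cam,g in(('top',(.549,.053)),('scene',(.551,.053))):
    pt=patch(cam,proj(cam,(*g,.112)),16);res=[]
    for yd in range(-45,45,3):
        best=min((cost(cam,pt,g[0]+dx,g[1]+dy,np.radians(yd),.109),dx,dy) for dx in np.arange(-4,4.1,1)*1e-3 for dy in np.arange(-4,4.1,1)*1e-3)
        res.append((round(best[0],1),yd,*np.round(np.array(best[1:])*1e3)))
    print(cam,sorted(res)[:8],[r[0] for r in res])
E
```

```text
Traceback (most recent call last):
  File "fit.py", line 26, in cost
    L,col=regions(cam,x0,y0,n,xc,yc,yaw,zc)
          ~~~~~~~^^^^^^^^^^^^^^^^^^^^^^^^^^
  File "fit.py", line 14, in regions
    col=poly([(xc+.014*np.cos(b),yc+.014*np.sin(b),zc) for b in a])
  File "fit.py", line 11, in poly
    m=np.zeros((n*U,n*U),np.uint8);q=np.array([(proj(cam,p)-[x0,y0]+.5)*U-.5 for p in P])
                                                ~~~~^^^^^^^
  File "h.py", line 12, in proj
    c=calibration(cam);E=np.array(c['extrinsics']);q=E[:3,:3]@np.array(p)+E[:3,3];s=q[:2]/q[2];s=s*(1+c['k1']*(s@s))
ValueError: time passes only in moves, steps and waits
```

```bash
sed -i '2a import functools, station\ncalibration=functools.lru_cache(None)(station.calibration)' h.py
time python3 - <<'E'
from fit import *
print(get_state()['t'])
for cam,g in(('top',(.549,.053)),('scene',(.551,.053))):
    pt=patch(cam,proj(cam,(*g,.112)),16);res=[]
    for yd in range(-45,45,5):
        best=min((cost(cam,pt,g[0]+dx,g[1]+dy,np.radians(yd),.109),dx,dy) for dx in np.arange(-4,4.1,1)*1e-3 for dy in np.arange(-4,4.1,1)*1e-3)
        res.append((float(round(best[0],1)),yd,*np.round(np.array(best[1:])*1e3)))
    print(cam,sorted(res)[:5],[r[0] for r in res])
E
```

```text
2.0
top [(36.5, 0, np.float64(1.0), np.float64(-1.0)), (40.8, -5, np.float64(1.0), np.float64(-1.0)), (48.7, 5, np.float64(0.0), np.float64(-1.0)), (61.7, -10, np.float64(1.0), np.float64(-1.0)), (61.9, 10, np.float64(0.0), np.float64(0.0))] [127.6, 135.3, 127.8, 123.6, 106.1, 96.8, 78.6, 61.7, 40.8, 36.5, 48.7, 61.9, 77.4, 92.1, 119.3, 129.8, 131.3, 135.3]
scene [(108.6, 5, np.float64(0.0), np.float64(1.0)), (117.8, 0, np.float64(0.0), np.float64(1.0)), (146.3, 10, np.float64(0.0), np.float64(1.0)), (150.4, -5, np.float64(0.0), np.float64(1.0)), (213.2, -10, np.float64(0.0), np.float64(1.0))] [523.8, 526.2, 503.3, 487.6, 458.6, 440.2, 418.3, 213.2, 150.4, 117.8, 108.6, 146.3, 214.6, 277.6, 332.9, 413.4, 462.5, 508.0]
real	0m8.145s
user	0m3.867s
sys	0m0.106s
```

```bash
R='{"delta_pos":[0.267,0.472,0],"dr":[0,0,8.35]}'; python3 -m handwheel '[{"delta_pos":[0.267,0.472,0],"dr":[0,0,8.35]},{"delta_pos":[0.267,0.472,0],"dr":[0,0,8.35]},{"delta_pos":[0.267,0.472,0],"dr":[0,0,8.35]},{"delta_pos":[0.267,0.472,0],"dr":[0,0,8.35]},{"delta_pos":[0.267,0.472,0],"dr":[0,0,8.35]},{"delta_pos":[0.267,0.472,0],"dr":[0,0,8.35]},{"delta_pos":[0.267,0.472,0],"dr":[0,0,8.35]},{"delta_pos":[0.267,0.472,0],"dr":[0,0,8.35]},{"delta_pos":[0.267,0.472,0],"dr":[0,0,8.35]},{"delta_pos":[0.267,0.472,0],"dr":[0,0,8.35]}]' -0.4 40
python3 -c "
from h import *
s=get_state();print(s['q'],s['eef_pos'],np.degrees(s['ee_rot']))"
```

```text
t: 3.8
eef_pos: [0.3598, -0.4723, 0.2164]
ee_rot: [-3.141, -0.0, -1.251]
force: [-0.0, 0.8, 0.3]
width: 0.0613
gripper_force: 0.0
[-5.90810070e-01  2.25850092e-01 -1.73846444e-01  7.95909332e-06
 -1.17087933e+00  9.10158611e-01] [ 0.35978167 -0.47226768  0.21637748] [-1.79992581e+02 -1.02316231e-02 -7.17024996e+01]
```

```bash
python3 -m handwheel '[{"delta_pos":[0.265,0.472,0],"dr":[0,0,8.32]},{"delta_pos":[0.265,0.472,0],"dr":[0,0,8.32]},{"delta_pos":[0.265,0.472,0],"dr":[0,0,8.32]},{"delta_pos":[0.265,0.472,0],"dr":[0,0,8.32]},{"delta_pos":[0.265,0.472,0],"dr":[0,0,8.32]},{"delta_pos":[0.265,0.472,0],"dr":[0,0,8.32]},{"delta_pos":[0.265,0.472,0],"dr":[0,0,8.32]},{"delta_pos":[0.265,0.472,0],"dr":[0,0,8.32]},{"delta_pos":[0.265,0.472,0],"dr":[0,0,8.32]},{"delta_pos":[0.265,0.472,0],"dr":[0,0,8.32]}]' >/dev/null; python3 -m handwheel '[{"delta_pos":[0.265,0.472,0],"dr":[0,0,8.32]},{"delta_pos":[0.265,0.472,0],"dr":[0,0,8.32]},{"delta_pos":[0.265,0.472,0],"dr":[0,0,8.32]},{"delta_pos":[0,0,-0.5],"dr":[0,0,0]},{"delta_pos":[0,0,0],"dr":[0,0,0]}]'
python3 -c "
from h import *
s=get_state();print(s['q'],s['eef_pos'],np.degrees(s['ee_rot']))"
```

```text
t: 5.3
eef_pos: [0.4621, -0.2879, 0.1999]
ee_rot: [-3.139, 0.001, 0.631]
force: [-0.9, 0.9, -0.2]
width: 0.0613
gripper_force: 0.0
[-1.97640045e-01  1.57964367e-01 -2.99083158e-01 -7.01340455e-04
 -1.11612353e+00  2.39943693e+00] [ 0.46213598 -0.28790307  0.19986231] [-1.79875345e+02  6.53887093e-02  3.61360497e+01]
```

```bash
python3 -m handwheel '[{"delta_pos":[0,0,-0.7],"dr":[0,0,0]},{"delta_pos":[0,0,-0.7],"dr":[0,0,0]},{"delta_pos":[0,0,-0.7],"dr":[0,0,0]},{"delta_pos":[0,0,-0.7],"dr":[0,0,0]},{"delta_pos":[0,0,-0.7],"dr":[0,0,0]},{"delta_pos":[0,0,0],"dr":[0,0,0]}]'; python3 -m handwheel '[{"delta_pos":[0,0,0],"dr":[0,0,0]},{"delta_pos":[0,0,0],"dr":[0,0,0]},{"delta_pos":[0,0,0],"dr":[0,0,0]},{"delta_pos":[0,0,0],"dr":[0,0,0]},{"delta_pos":[0,0,0],"dr":[0,0,0]},{"delta_pos":[0,0,0],"dr":[0,0,0]}]' 1 40
```

```text
t: 5.9
eef_pos: [0.461, -0.2885, 0.0941]
ee_rot: [-3.138, 0.003, 0.629]
force: [-0.6, -0.7, -0.1]
width: 0.061
gripper_force: 0.0
t: 6.5
eef_pos: [0.4632, -0.2889, 0.0967]
ee_rot: [3.141, -0.001, 0.631]
force: [0.3, -0.1, 2.4]
width: 0.023
gripper_force: 39.6
```

```bash
python3 -m handwheel '[{"delta_pos":[0,0,0.6],"dr":[0,0,0]},{"delta_pos":[0,0,0.8],"dr":[0,0,0]},{"delta_pos":[0,0,0.8],"dr":[0,0,0]},{"delta_pos":[0,0,0.8],"dr":[0,0,0]},{"delta_pos":[0,0,0.8],"dr":[0,0,0]},{"delta_pos":[0,0,0.5],"dr":[0,0,0]}]'; python3 -m handwheel '[{"delta_pos":[0.1,0.6,0],"dr":[0,0,-2]},{"delta_pos":[0.3,1,0],"dr":[0,0,-4]},{"delta_pos":[0.25,1,0],"dr":[0,0,-4]},{"delta_pos":[0.25,1,0],"dr":[0,0,-4]},{"delta_pos":[0.25,1,0],"dr":[0,0,-4]},{"delta_pos":[0.25,1,0],"dr":[0,0,-4]},{"delta_pos":[0.25,1,0],"dr":[0,0,-4]},{"delta_pos":[0.25,1,0],"dr":[0,0,-4]},{"delta_pos":[0.25,1,0],"dr":[0,0,-2.6]},{"delta_pos":[0.25,1,0],"dr":[0,0,-2]}]'; python3 -m handwheel '[{"delta_pos":[0.25,1,0],"dr":[0,0,0]},{"delta_pos":[0.2,0.8,0],"dr":[0,0,0]},{"delta_pos":[0.1,0.5,0],"dr":[0,0,0]},{"delta_pos":[0,0,0],"dr":[0,0,0]},{"delta_pos":[0,0,0],"dr":[0,0,0]}]'
python3 - <<'E'
from h import *
t=save('top','t2')[:,:,::-1];s=save('scene','s2')[:,:,::-1]
cr=lambda im,x,y:cv2.resize(im[y:y+75,x:x+50],(400,600),interpolation=cv2.INTER_CUBIC)
cv2.imwrite('pics/crop2.png',np.hstack([cr(t,275,205),cr(s,325,195)]))
st=get_state();print(st['q'],st['eef_pos'],np.degrees(st['ee_rot']),st['force'],st['moment'])
E
```

```text
t: 7.1
eef_pos: [0.4631, -0.2889, 0.227]
ee_rot: [3.14, -0.001, 0.63]
force: [0.8, -0.6, -2.2]
width: 0.0226
gripper_force: 39.6
t: 8.1
eef_pos: [0.5347, 0.0005, 0.2251]
ee_rot: [-3.142, 0.001, 0.025]
force: [1.4, -0.7, -0.9]
width: 0.0227
gripper_force: 39.6
t: 8.6
eef_pos: [0.551, 0.0681, 0.225]
ee_rot: [3.141, 0.001, 0.027]
force: [0.7, -0.4, -0.8]
width: 0.0227
gripper_force: 39.6
[ 4.74562561e-01  1.56300433e-01 -2.41333373e-01 -3.74428507e-05
 -1.17356218e+00  1.12202303e+00] [0.55099114 0.06744123 0.2251954 ] [1.79991847e+02 2.14896193e-02 1.47678405e+00] [ 0.89123805 -0.3280744  -1.25551553] [-0.16248794  0.12572032 -0.0457517 ]
```

View pics/crop2.png

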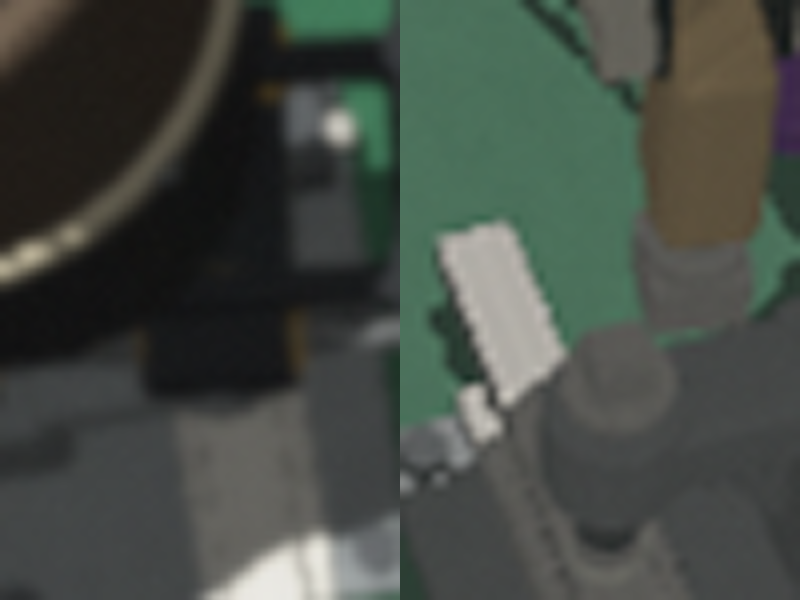

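```bash
python3 - <<'E'
from h import *
m=np.array([.551,.0674,.1435])
print(proj('scene',m),proj('scene',m+[.012,0,0]),proj('scene',m+[0,.012,0]),proj('scene',m-[0,.012,0]))
print('head seen', 325+(625-400)/8,195+350/8, proj('scene',[.5505,.053,.122]))
E
python3 -m handwheel '[{"delta_pos":[-0.02,-0.25,-0.3],"dr":[0,0,0]},{"delta_pos":[0,-0.23,0],"dr":[0,0,0]},{"delta_pos":[0,0,0],"dr":[0,0,0]},{"delta_pos":[0,0,0],"dr":[0,0,0]}]'
python3 - <<'E'
from h import *
s=save('scene','s3')[:,:,::-1]
cv2.imwrite('pics/crop3.png',cv2.resize(s[200:260,315:395],(800,600),interpolation=cv2.INTER_CUBIC))
E
```

```text
[359.77950932 230.2314205 ] [361.12451702 235.59106365] [366.24786938 229.3198963 ] [353.29486225 231.14560878]
head seen 353.125 238.75 [351.49097801 237.82186087]
t: 9.1
eef_pos: [0.5508, 0.0532, 0.2164]
ee_rot: [3.142, -0.0, 0.025]
force: [-0.0, -0.3, -0.8]
width: 0.0229
gripper_force: 39.6
```

View pics/crop3.png

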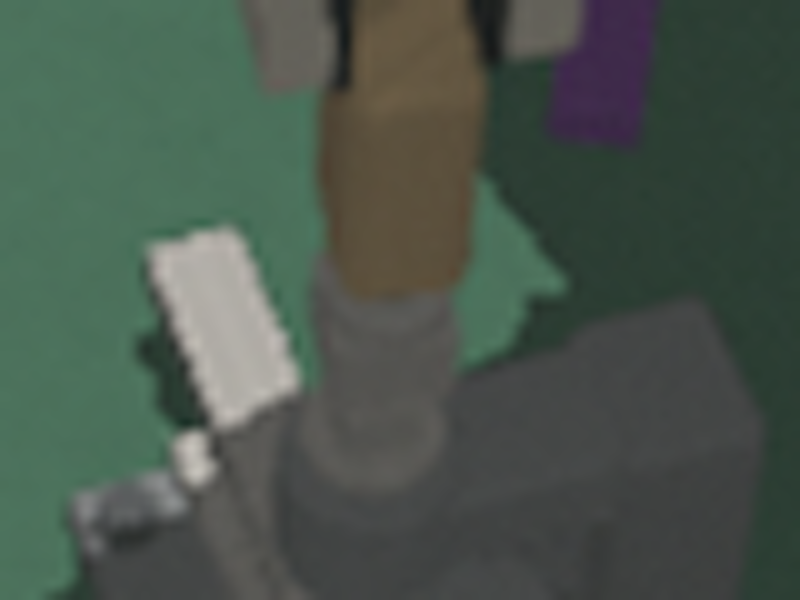

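```bash
python3 -m handwheel '[{"delta_pos":[0,-0.025,-0.2],"dr":[0,0,0]},{"delta_pos":[0,0,-0.1],"dr":[0,0,0]},{"delta_pos":[0,0,-0.1],"dr":[0,0,0]},{"delta_pos":[0,0,-0.1],"dr":[0,0,0]},{"delta_pos":[0,0,0],"dr":[0,0,0]}]'
```

```text
t: 9.65
eef_pos: [0.5504, 0.053, 0.2007]
ee_rot: [3.141, 0.001, 0.027]
force: [-0.4, -1.1, -1.4]
width: 0.0226
gripper_force: 39.6
```

```bash
python3 -m handwheel '[{"delta_pos":[0,0,-0.1],"dr":[0,0,0]},{"delta_pos":[0,0,-0.1],"dr":[0,0,0]},{"delta_pos":[0,0,0],"dr":[0,0,0]}]';python3 -m handwheel '[{"delta_pos":[0,0,-0.07],"dr":[0,0,0]},{"delta_pos":[0,0,-0.07],"dr":[0,0,0]},{"delta_pos":[0,0,0],"dr":[0,0,0]}]'
```

```text
t: 9.95
eef_pos: [0.5505, 0.053, 0.1948]
ee_rot: [3.141, 0.001, 0.026]
force: [0.1, -0.6, -1.7]
width: 0.0229
gripper_force: 39.6
t: 10.25
eef_pos: [0.5509, 0.053, 0.1913]
ee_rot: [3.141, -0.0, 0.027]
force: [0.3, -1.5, 0.3]
width: 0.0228
gripper_force: 39.6
```

```bash
python3 -m handwheel '[{"delta_pos":[0,0,-0.04],"dr":[0,0,0]},{"delta_pos":[0,0,0],"dr":[0,0,0]}]'; python3 -m handwheel '[{"delta_pos":[0,0,-0.03],"dr":[0,0,0]},{"delta_pos":[0,0,0],"dr":[0,0,0]},{"delta_pos":[0,0,0],"dr":[0,0,0]}]';python3 -c "
from h import *
s=get_state();print(s['q'],s['force'],s['moment'])
for i in range(2):
  for c in('top','scene'):
    grab_frame(c)
print([(r['location'],r['conf']) for r in mark_of('scene','driver')],proj('scene',[.5505,.053,.108]))"
```

```text
t: 10.45
eef_pos: [0.5516, 0.0531, 0.1911]
ee_rot: [3.142, -0.002, 0.027]
force: [-0.7, -0.9, 6.1]
width: 0.0229
gripper_force: 39.6
t: 10.75
eef_pos: [0.552, 0.0531, 0.191]
ee_rot: [-3.142, -0.003, 0.027]
force: [-1.2, -0.7, 10.9]
width: 0.0231
gripper_force: 39.6
[ 0.4500856   0.17775304 -0.29670513  0.00148733 -1.09320468  1.14712513] [-1.15525879 -0.6797539  10.92359788] [-0.54310497  1.00551288  0.04666074]
[([351.8, 243.5], 0.65)] [351.20457164 242.07619449]
```

```bash
python3 -m handwheel '[{"delta_pos":[0,0,0.02],"dr":[0,0,-5]},{"delta_pos":[0,0,-0.003],"dr":[0,0,-8.5]},{"delta_pos":[0,0,-0.003],"dr":[0,0,-8.5]},{"delta_pos":[0,0,-0.003],"dr":[0,0,-8.5]},{"delta_pos":[0,0,-0.003],"dr":[0,0,-8.5]},{"delta_pos":[0,0,-0.003],"dr":[0,0,-8.5]},{"delta_pos":[0,0,-0.003],"dr":[0,0,-8.5]},{"delta_pos":[0,0,-0.003],"dr":[0,0,-8.5]},{"delta_pos":[0,0,-0.003],"dr":[0,0,-8.5]},{"delta_pos":[0,0,-0.003],"dr":[0,0,-8.5]}]';python3 -c "
from h import *
s=get_state();print(s['q'],s['force'],s['moment'])"
```

```text
t: 12.0
eef_pos: [0.5515, 0.0531, 0.1902]
ee_rot: [-3.14, -0.0, -1.402]
force: [-1.8, -1.0, 7.4]
width: 0.0228
gripper_force: 39.6
[ 4.50085124e-01  1.78414041e-01 -2.97753078e-01  9.93845021e-04
 -1.09271320e+00 -2.81389313e-01] [-1.8041506  -0.9624982   7.43378766] [-0.32157487  0.9038901   0.03823098]
```

```bash
python3 -m handwheel '[{"delta_pos":[0,0,0.003],"dr":[0,0,-8.5]},{"delta_pos":[0,0,-0.003],"dr":[0,0,-8.5]},{"delta_pos":[0,0,-0.003],"dr":[0,0,-8.5]},{"delta_pos":[0,0,-0.003],"dr":[0,0,-8.5]},{"delta_pos":[0,0,-0.003],"dr":[0,0,-8.5]}]';python3 -c "
from h import *
s=get_state();print(s['q'],s['force'],s['moment'])"
python3 -m handwheel '[{"delta_pos":[0,0,-0.003],"dr":[0,0,-8.5]},{"delta_pos":[0,0,-0.003],"dr":[0,0,-8.5]},{"delta_pos":[0,0,-0.003],"dr":[0,0,-8.5]},{"delta_pos":[0,0,-0.003],"dr":[0,0,-8.5]},{"delta_pos":[0,0,0],"dr":[0,0,0]}]';python3 -c "
from h import *
s=get_state();print(s['q'],s['force'],s['moment'])"
```

```text
t: 12.5
eef_pos: [0.5516, 0.0532, 0.1897]
ee_rot: [-3.14, 0.001, -2.143]
force: [-0.8, -0.2, 6.4]
width: 0.0226
gripper_force: 39.6
[ 4.50105060e-01  1.78872723e-01 -2.98185556e-01  9.16938576e-04
 -1.09156072e+00 -1.02314174e+00] [-0.82338203 -0.17178328  6.37568899] [-0.3768338   0.34743292  0.02447779]
t: 13.0
eef_pos: [0.5517, 0.053, 0.1894]
ee_rot: [-3.141, 0.002, -2.736]
force: [0.6, -1.8, 6.2]
width: 0.0229
gripper_force: 39.6
[ 4.49901951e-01  1.79251075e-01 -2.98755812e-01  1.22713118e-03
 -1.09067958e+00 -1.61586594e+00] [ 0.615913   -1.80505681  6.24166286] [-0.77840757  0.05127514 -0.0286402 ]
```

```bash
python3 -m handwheel '[{"delta_pos":[0,0,0.01],"dr":[0,0,0]},{"delta_pos":[0,0,0],"dr":[0,0,0]},{"delta_pos":[0,0,0],"dr":[0,0,0]},{"delta_pos":[0,0,0.3],"dr":[0,0,0]},{"delta_pos":[0,0,0.6],"dr":[0,0,0]},{"delta_pos":[0,0,0.6],"dr":[0,0,0]}]' -0.4 40; python3 -m handwheel '[{"delta_pos":[-0.46,-0.047,0],"dr":[0,0,-2.5]},{"delta_pos":[-0.8,-0.1,0],"dr":[0,0,-4]},{"delta_pos":[-0.9,-0.15,0],"dr":[0,0,-4]},{"delta_pos":[-0.9,-0.15,0],"dr":[0,0,-5]},{"delta_pos":[0,0,-0.8],"dr":[0,0,0]},{"delta_pos":[0,0,-1],"dr":[0,0,0]},{"delta_pos":[0,0,-1],"dr":[0,0,0]},{"delta_pos":[0,0,-1],"dr":[0,0,0]},{"delta_pos":[0,0,-1],"dr":[0,0,0]},{"delta_pos":[0,0,0],"dr":[0,0,0]}]'
python3 - <<'E'
from h import *
s=save('scene','s4')[:,:,::-1]
print([(r['location'],r['conf']) for r in mark_of('scene','driver')],proj('scene',[.5505,.053,.107]))
cv2.imwrite('pics/crop4.png',cv2.resize(s[180:300,280:440],(800,600),interpolation=cv2.INTER_CUBIC))
E
```

```text
t: 13.6
eef_pos: [0.5506, 0.0531, 0.2342]
ee_rot: [-3.141, -0.001, -2.731]
force: [0.4, 1.2, 0.0]
width: 0.0604
gripper_force: 0.0
t: 14.6
eef_pos: [0.4567, 0.0387, 0.0868]
ee_rot: [-3.14, -0.006, -3.002]
force: [-0.5, -1.3, 0.2]
width: 0.0613
gripper_force: 0.0
[([355.7, 245.2], 0.82)] [351.18433358 242.3765906 ]
```

View pics/crop4.png

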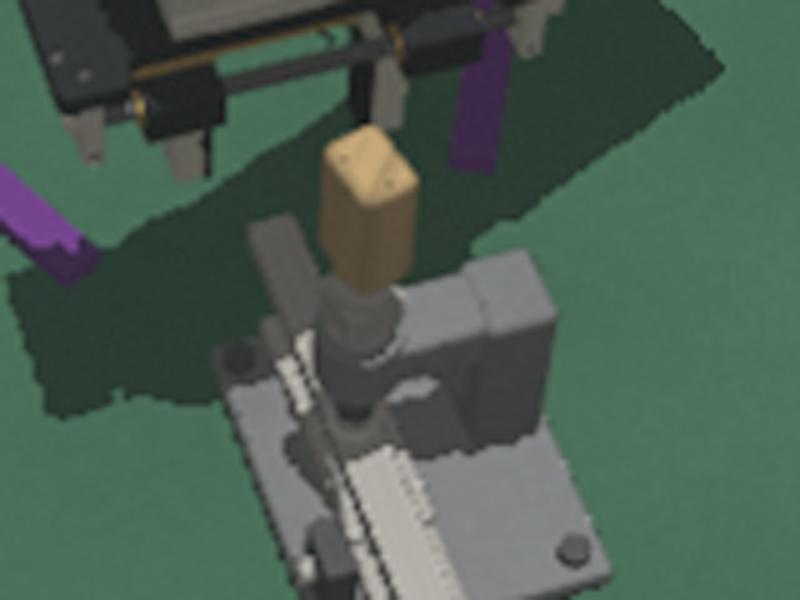

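The driver stands upright on the screw (crop (365,230)). The gripper is behind, over the block's near end (crop (270,220)).

```bash
python3 - <<'E'
from h import *
print(atz('scene',(280+272/5-.4,180+220/5-.4),.032),[ (r['location'],r['conf'],atz('scene',r['location'],.02)) for r in mark_of('scene','setting_block')])
s=get_state();print(s['eef_pos'],s['ee_rot'],s['q'])
E
python3 -m handwheel '[{"delta_pos":[0.07,0,-0.8],"dr":[0,0,0]},{"delta_pos":[0,0,-0.7],"dr":[0,0,0]},{"delta_pos":[0,0,-0.4],"dr":[0,0,0]},{"delta_pos":[0,0,0],"dr":[0,0,0]},{"delta_pos":[0,0,0],"dr":[0,0,0]}]'
```

```text
[0.44937789 0.03972792 0.032     ] [([265.2, 207.9], 0.87, array([ 0.3752331 , -0.09582462,  0.02      ])), ([506.8, 342.3], 0.87, array([0.76211817, 0.30995828, 0.02      ])), ([380.1, 180.1], 0.85, array([0.34150568, 0.16279825, 0.02      ])), ([349.0, 265.7], 0.61, array([0.5476678, 0.0524816, 0.02     ])), ([464.2, 224.0], 0.55, array([0.48785486, 0.31104977, 0.02      ]))]
[0.4599727  0.0400372  0.09086901] [-3.14157535e+00  1.40680182e-03 -3.00115998e+00] [ 5.15709452e-01  1.33416245e-01 -6.16402427e-01  7.27476780e-04
 -8.19675230e-01 -1.94656925e+00]
t: 15.25
eef_pos: [0.4622, 0.0402, 0.0339]
ee_rot: [3.141, 0.002, -3.001]
force: [0.5, 0.4, 0.6]
width: 0.0613
gripper_force: 0.0
```

```bash
python3 -m handwheel '[{"delta_pos":[0,0,-0.1],"dr":[0,0,0]},{"delta_pos":[0,0,0],"dr":[0,0,0]},{"delta_pos":[0,0,0],"dr":[0,0,0]},{"delta_pos":[0,0,0],"dr":[0,0,0]},{"delta_pos":[0,0,0],"dr":[0,0,0]},{"delta_pos":[0,0,0],"dr":[0,0,0]},{"delta_pos":[0,0,0],"dr":[0,0,0]},{"delta_pos":[0,0,0],"dr":[0,0,0]}]' 1 20
for i in 1 2; do python3 -m handwheel '[{"delta_pos":[-0.05,-0.007,0],"dr":[0,0,0]},{"delta_pos":[-0.05,-0.007,0],"dr":[0,0,0]}]'; done
for i in 1 2; do python3 -m handwheel '[{"delta_pos":[0.05,0.007,0],"dr":[0,0,0]},{"delta_pos":[0.05,0.007,0],"dr":[0,0,0]}]'; done
```

```text
t: 16.05
eef_pos: [0.461, 0.0396, 0.0294]
ee_rot: [-3.142, -0.0, -3.002]
force: [0.1, -1.0, 0.3]
width: 0.0038
gripper_force: 0.0
t: 16.25
eef_pos: [0.4579, 0.0392, 0.0294]
ee_rot: [-3.142, -0.0, -3.002]
force: [-0.7, -0.5, 0.4]
width: 0.0004
gripper_force: 0.0
t: 16.45
eef_pos: [0.4549, 0.0388, 0.0294]
ee_rot: [-3.142, -0.0, -3.002]
force: [0.1, -0.7, -0.7]
width: 0.0002
gripper_force: 0.0
t: 16.65
eef_pos: [0.4582, 0.0393, 0.0295]
ee_rot: [3.142, 0.0, -3.002]
force: [-0.2, 1.2, 0.5]
width: 0.0004
gripper_force: 0.0
t: 16.85
eef_pos: [0.4613, 0.0397, 0.0294]
ee_rot: [3.142, 0.0, -3.002]
force: [-0.4, -0.6, -0.1]
width: 0.0003
gripper_force: 0.0
```

```bash
python3 - <<'E'
from h import *
s=save('scene','s5')[:,:,::-1];t=save('top','t5')[:,:,::-1]
cr=lambda im,x,y:cv2.resize(im[y:y+120,x:x+80],(400,600),interpolation=cv2.INTER_CUBIC)
cv2.imwrite('pics/crop5.png',np.hstack([cr(s,305,180),cr(t,270,195)]))
for p in([.461,.0396,.0104],[.449,.0397,.032]): print(proj('scene',p),proj('top',p))
E
```

```text
[334.79649528 234.14172903] [310.45454135 292.26269148]
[333.9541036  223.45562268] [310.0070328  297.66922683]
```

View pics/crop5.png

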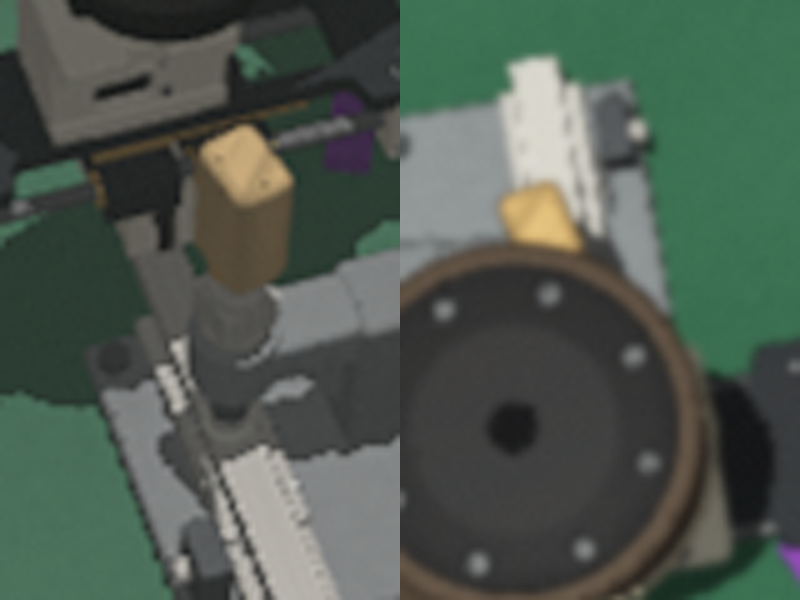

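```bash
python3 - <<'E'
from h import *
a=cv2.imread('pics/s5.png');b=cv2.imread('pics/s4.png')
g=lambda im:np.clip(cv2.resize(im[205:255,315:348],(400,600),interpolation=cv2.INTER_CUBIC).astype(float)*1.8,0,255).astype(np.uint8)
cv2.imwrite('pics/crop6.png',np.hstack([g(b),g(a)]))
E
```

```text
(no output)
```

View pics/crop6.png

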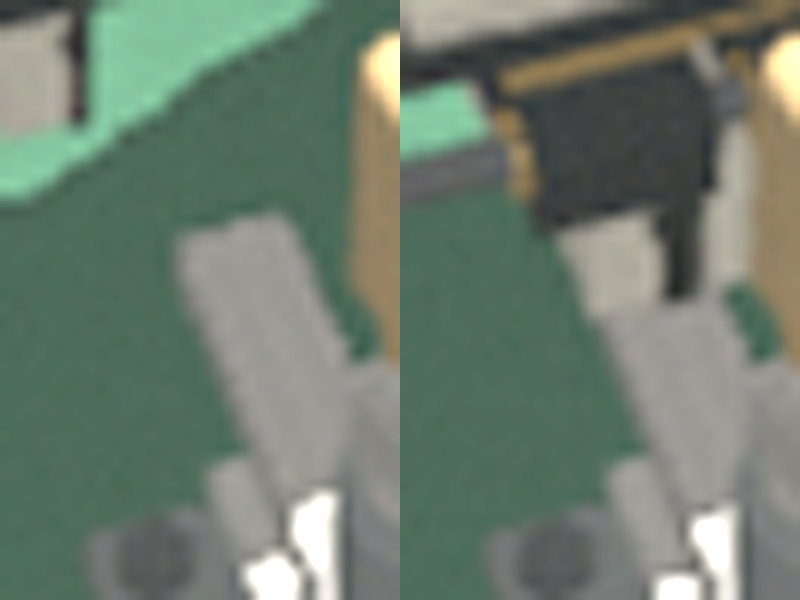

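```bash
python3 - <<'E'
from h import *
for z in(.18,.19,.1974,.21,.22): print(z,proj('scene',[.5603,.0532-.022,z]))
print('obs 344.5 209')
for z in(.0,.0104,.02,.03,.04): print(z,proj('scene',[.4705,.041-.011,z]),proj('scene',[.4705,.041+.011,z]))
print('obs 333.2 231.7 / 340.5 230')
E
```

```text
0.18 [341.60523802 225.32984046]
0.19 [341.74294824 221.96192028]
0.1974 [341.846199   219.43406855]
0.21 [342.02469243 215.05861079]
0.22 [342.16881549 211.52060516]
obs 344.5 209
0.0 [331.01489696 241.30643791] [341.36943853 239.83306263]
0.0104 [331.05957174 238.49180736] [341.48793974 237.01266612]
0.02 [331.10132465 235.85775361] [341.59872668 234.37330339]
0.03 [331.14535169 233.07654356] [341.71558574 231.5865794 ]
0.04 [331.18993338 230.2564211 ] [341.83395682 228.76096224]
obs 333.2 231.7 / 340.5 230
```

The images put the fingertips about 25 mm higher than tip_reach implies: the jaws shut above the block. I'll reopen and go down in guarded steps.

```bash
python3 -m handwheel '[{"delta_pos":[0,0,0],"dr":[0,0,0]},{"delta_pos":[0,0,0],"dr":[0,0,0]},{"delta_pos":[0,0,-0.2],"dr":[0,0,0]},{"delta_pos":[0,0,-0.15],"dr":[0,0,0]}]' -0.4 20;  python3 -m handwheel '[{"delta_pos":[0,0,-0.15],"dr":[0,0,0]},{"delta_pos":[0,0,0],"dr":[0,0,0]}]';  python3 -m handwheel '[{"delta_pos":[0,0,-0.15],"dr":[0,0,0]},{"delta_pos":[0,0,0],"dr":[0,0,0]}]'; python3 - <<'E'
from h import *
s=save('scene','s6')
E
```

```text
t: 17.35
eef_pos: [0.4609, 0.0396, 0.0185]
ee_rot: [3.142, -0.0, -3.002]
force: [0.7, 0.0, 0.8]
width: 0.0269
gripper_force: 0.0
t: 17.55
eef_pos: [0.4605, 0.0394, 0.0136]
ee_rot: [-3.141, -0.001, -3.002]
force: [0.0, 0.2, 1.0]
width: 0.0429
gripper_force: 0.0
t: 17.75
eef_pos: [0.4608, 0.0396, 0.0094]
ee_rot: [-3.141, -0.001, -3.002]
force: [-0.6, 0.0, 0.8]
width: 0.0577
gripper_force: 0.0
```

```bash
python3 -m handwheel '[{"delta_pos":[0,0,-0.06],"dr":[0,0,0]},{"delta_pos":[0,0,0],"dr":[0,0,0]},{"delta_pos":[0,0,0],"dr":[0,0,0]},{"delta_pos":[0,0,0],"dr":[0,0,0]},{"delta_pos":[0,0,0],"dr":[0,0,0]},{"delta_pos":[0,0,0],"dr":[0,0,0]}]' 1 20
for i in 1 2; do python3 -m handwheel '[{"delta_pos":[-0.05,-0.007,0],"dr":[0,0,0]},{"delta_pos":[-0.05,-0.007,0],"dr":[0,0,0]}]'; done
for i in 1 2; do python3 -m handwheel '[{"delta_pos":[0.05,0.007,0],"dr":[0,0,0]},{"delta_pos":[0.05,0.007,0],"dr":[0,0,0]}]'; done
```

```text
t: 18.4
eef_pos: [0.4611, 0.0397, 0.0082]
ee_rot: [3.142, 0.0, -3.002]
force: [-0.1, 0.7, 1.4]
width: 0.0196
gripper_force: 20.0
t: 18.6
eef_pos: [0.4581, 0.0393, 0.0082]
ee_rot: [3.142, 0.0, -3.002]
force: [0.5, 0.9, -0.7]
width: 0.0195
gripper_force: 20.0
t: 18.8
eef_pos: [0.455, 0.0389, 0.0082]
ee_rot: [3.142, 0.0, -3.002]
force: [0.6, -0.8, 0.0]
width: 0.02
gripper_force: 20.0
t: 19.0
eef_pos: [0.4579, 0.0392, 0.0082]
ee_rot: [-3.141, -0.0, -3.002]
force: [-0.3, 0.3, 2.2]
width: 0.0198
gripper_force: 20.0
t: 19.2
eef_pos: [0.4612, 0.0397, 0.0082]
ee_rot: [-3.142, -0.0, -3.002]
force: [-1.5, -0.6, 3.1]
width: 0.0198
gripper_force: 20.0
```

```bash
python3 -m handwheel '[{"delta_pos":[0,0,0],"dr":[0,0,0]},{"delta_pos":[0,0,0],"dr":[0,0,0]},{"delta_pos":[0,0,0.6],"dr":[0,0,0]},{"delta_pos":[0,0,1],"dr":[0,0,0]},{"delta_pos":[0,0,1],"dr":[0,0,0]},{"delta_pos":[0,0,1],"dr":[0,0,0]},{"delta_pos":[0,0,1],"dr":[0,0,8.1]},{"delta_pos":[0,0,1],"dr":[0,0,8.1]},{"delta_pos":[0,0,1],"dr":[0,0,8.1]},{"delta_pos":[0,0,0.6],"dr":[0,0,8.1]}]' -0.4 40; python3 -m handwheel '[{"delta_pos":[0.3,0.05,0],"dr":[0,0,8.1]},{"delta_pos":[0.6,0.1,0],"dr":[0,0,8.1]},{"delta_pos":[0.7,0.1,0],"dr":[0,0,8.1]},{"delta_pos":[0.7,0.1,0],"dr":[0,0,8.1]},{"delta_pos":[0.5,0.1,0],"dr":[0,0,8.1]},{"delta_pos":[0.18,0,0],"dr":[0,0,8.1]},{"delta_pos":[0,0,0],"dr":[0,0,8.1]},{"delta_pos":[0,0,0],"dr":[0,0,8.1]},{"delta_pos":[0,0,0],"dr":[0,0,8.1]}]'; python3 -c "
from h import *
s=get_state();print(s['q'],s['eef_pos'],np.degrees(s['ee_rot']))"
```

```text
t: 20.2
eef_pos: [0.4616, 0.0399, 0.2265]
ee_rot: [-3.141, 0.003, -2.43]
force: [-0.2, -0.4, -1.1]
width: 0.0613
gripper_force: 0.0
t: 21.1
eef_pos: [0.5503, 0.0532, 0.2236]
ee_rot: [3.141, 0.0, -1.158]
force: [0.5, -0.3, 0.1]
width: 0.0615
gripper_force: 0.0
[ 4.50424862e-01  1.53826977e-01 -2.47946715e-01 -2.04897037e-04
 -1.16971995e+00 -3.77777456e-02] [0.55032099 0.05315611 0.22362777] [ 1.79959667e+02  9.28818522e-03 -6.63616521e+01]
```

```bash
python3 -m handwheel '[{"delta_pos":[0,0,-0.5],"dr":[0,0,0]},{"delta_pos":[0,0,-0.8],"dr":[0,0,0]},{"delta_pos":[0,0,-0.65],"dr":[0,0,0]},{"delta_pos":[0,0,0],"dr":[0,0,0]},{"delta_pos":[0,0,0],"dr":[0,0,0]},{"delta_pos":[0,0,0],"dr":[0,0,0]},{"delta_pos":[0,0,0],"dr":[0,0,0]},{"delta_pos":[0,0,0],"dr":[0,0,0]},{"delta_pos":[0,0,0],"dr":[0,0,0]}]' 1 40; python3 -c "
from h import *
s=get_state();print(s['q'],s['force'],s['moment'])"
```

```text
t: 22.0
eef_pos: [0.5502, 0.053, 0.166]
ee_rot: [3.141, -0.0, -1.164]
force: [-3.6, -1.1, 0.4]
width: 0.0319
gripper_force: 39.8
[ 4.50434978e-01  1.98138558e-01 -3.31657190e-01  3.94263339e-05
 -1.04112966e+00 -4.36372979e-02] [-3.55175391 -1.11636437  0.40143366] [-0.5609707   1.47339941 -0.01404338]
```

```bash
python3 -m handwheel '[{"delta_pos":[0,0,-0.003],"dr":[0,0,-8]},{"delta_pos":[0,0,-0.003],"dr":[0,0,-8]},{"delta_pos":[0,0,-0.003],"dr":[0,0,-8]},{"delta_pos":[0,0,-0.003],"dr":[0,0,-8]},{"delta_pos":[0,0,-0.003],"dr":[0,0,-8]}]'; python3 -c "
from h import *
s=get_state();print(s['moment'])";python3 -m handwheel '[{"delta_pos":[0,0,-0.003],"dr":[0,0,-8]},{"delta_pos":[0,0,-0.003],"dr":[0,0,-8]},{"delta_pos":[0,0,-0.003],"dr":[0,0,-8]},{"delta_pos":[0,0,-0.003],"dr":[0,0,-8]},{"delta_pos":[0,0,-0.003],"dr":[0,0,-8]}]';python3 -c "
from h import *
s=get_state();print(s['q'],s['force'],s['moment'])"
```

```text
t: 22.5
eef_pos: [0.5506, 0.0534, 0.1655]
ee_rot: [-3.141, 0.001, -1.868]
force: [-1.9, -1.2, -1.5]
width: 0.0317
gripper_force: 39.8
[-0.06058105  0.98421681  0.10577832]
t: 23.0
eef_pos: [0.5513, 0.0533, 0.1651]
ee_rot: [-3.141, 0.002, -2.566]
force: [1.2, -1.7, -3.2]
width: 0.0317
gripper_force: 39.8
[ 4.50397729e-01  1.99454948e-01 -3.32346105e-01  5.93475642e-04
 -1.03726184e+00 -1.44556630e+00] [ 1.20718376 -1.73995185 -3.22662673] [-0.7273276  -0.25295811  0.07475684]
```

```bash
python3 -m handwheel '[{"delta_pos":[0,0,0],"dr":[0,0,0]},{"delta_pos":[0,0,0],"dr":[0,0,0]},{"delta_pos":[0,0,0.3],"dr":[0,0,0]},{"delta_pos":[0,0,0.8],"dr":[0,0,0]},{"delta_pos":[0,0,0.85],"dr":[0,0,0]},{"delta_pos":[-0.4,-0.05,0],"dr":[0,0,-5]},{"delta_pos":[-0.7,-0.103,0],"dr":[0,0,-5]},{"delta_pos":[-0.7,-0.1,0],"dr":[0,0,-5]},{"delta_pos":[-0.7,-0.1,0],"dr":[0,0,-5]},{"delta_pos":[-0.51,-0.1,0],"dr":[0,0,-5]}]' -0.4 20; python3 -m handwheel '[{"delta_pos":[0,0,-0.7],"dr":[0,0,0]},{"delta_pos":[0,0,-1],"dr":[0,0,0]},{"delta_pos":[0,0,-1],"dr":[0,0,0]},{"delta_pos":[0,0,-1],"dr":[0,0,0]},{"delta_pos":[0,0,-1],"dr":[0,0,0]},{"delta_pos":[0,0,-1],"dr":[0,0,0]},{"delta_pos":[0,0,-0.9],"dr":[0,0,0]},{"delta_pos":[0,0,-0.5],"dr":[0,0,0]},{"delta_pos":[0,0,0],"dr":[0,0,0]},{"delta_pos":[0,0,0],"dr":[0,0,0]}]'
```

```text
t: 24.0
eef_pos: [0.4595, 0.0396, 0.2243]
ee_rot: [3.141, 0.002, -2.997]
force: [-0.3, -0.0, 0.6]
width: 0.0615
gripper_force: 0.0
t: 25.0
eef_pos: [0.4609, 0.0399, 0.011]
ee_rot: [-3.142, 0.001, -2.995]
force: [0.3, -0.7, 0.2]
width: 0.0613
gripper_force: 0.0
```

```bash
python3 -m handwheel '[{"delta_pos":[0,0,-0.07],"dr":[0,0,0]},{"delta_pos":[0,0,0],"dr":[0,0,0]},{"delta_pos":[0,0,0],"dr":[0,0,0]},{"delta_pos":[0,0,0],"dr":[0,0,0]},{"delta_pos":[0,0,0],"dr":[0,0,0]},{"delta_pos":[0,0,0],"dr":[0,0,0]}]' 1 20 | egrep 'force|width'
for i in 1 2 3 4 5; do python3 -m handwheel '[{"delta_pos":[-0.04,-0.0055,0],"dr":[0,0,0]}]'|egrep '^force|eef_p'; done
echo back;for i in 1 2 3 4 5; do python3 -m handwheel '[{"delta_pos":[0.04,0.0055,0],"dr":[0,0,0]}]'|egrep '^force|eef_p'; done
```

```text
force: [-0.5, 0.0, 3.0]
width: 0.0201
gripper_force: 20.0
eef_pos: [0.4594, 0.0396, 0.0083]
force: [2.2, 0.3, -0.4]
eef_pos: [0.4582, 0.0395, 0.0083]
force: [1.8, 0.8, 0.6]
eef_pos: [0.4569, 0.0393, 0.0083]
force: [1.3, 0.8, 1.0]
eef_pos: [0.4556, 0.0391, 0.0083]
force: [1.8, -0.5, 1.2]
eef_pos: [0.4543, 0.0389, 0.0082]
force: [1.9, -0.4, 1.5]
back
eef_pos: [0.4546, 0.0386, 0.0082]
force: [-2.8, -0.4, 7.6]
eef_pos: [0.4556, 0.0387, 0.0082]
force: [-3.2, 0.2, 8.1]
eef_pos: [0.4568, 0.0388, 0.0082]
force: [-2.9, -0.2, 8.9]
eef_pos: [0.458, 0.0389, 0.0082]
force: [-2.9, -0.3, 7.9]
eef_pos: [0.4592, 0.039, 0.0082]
force: [-2.7, -0.9, 8.1]
```

```bash
python3 -m handwheel '[{"delta_pos":[0,0,0],"dr":[0,0,0]},{"delta_pos":[0,0,0],"dr":[0,0,0]},{"delta_pos":[0,0,0.6],"dr":[0,0,0]},{"delta_pos":[0,0,1],"dr":[0,0,0]},{"delta_pos":[0,0,1],"dr":[0,0,0]},{"delta_pos":[0,0,1],"dr":[0,0,0]},{"delta_pos":[0,0,1],"dr":[0,0,4]},{"delta_pos":[0,0,1],"dr":[0,0,4]},{"delta_pos":[0,0,1],"dr":[0,0,4]},{"delta_pos":[0,0,0.6],"dr":[0,0,4]}]' -0.4 40; python3 -m handwheel '[{"delta_pos":[0.3,0.05,0],"dr":[0,0,4]},{"delta_pos":[0.6,0.1,0],"dr":[0,0,4.6]},{"delta_pos":[0.7,0.1,0],"dr":[0,0,0]},{"delta_pos":[0.7,0.1,0],"dr":[0,0,0]},{"delta_pos":[0.5,0.1,0],"dr":[0,0,0]},{"delta_pos":[0.2,0,0],"dr":[0,0,0]},{"delta_pos":[0,0,0],"dr":[0,0,0]}]'
```

```text
t: 27.6
eef_pos: [0.4605, 0.0397, 0.2263]
ee_rot: [-3.142, 0.002, -2.714]
force: [0.8, 0.0, 0.5]
width: 0.061
gripper_force: 0.0
t: 28.3
eef_pos: [0.55, 0.0529, 0.2233]
ee_rot: [3.141, -0.002, -2.568]
force: [0.1, -0.4, -0.2]
width: 0.0613
gripper_force: 0.0
```

Yaw matches the released handle (-2.566). I'll grip again and turn 18° clockwise.

```bash
python3 -m handwheel '[{"delta_pos":[0.03,0,-0.5],"dr":[0,0,0]},{"delta_pos":[0,0,-0.8],"dr":[0,0,0]},{"delta_pos":[0,0,-0.65],"dr":[0,0,0]},{"delta_pos":[0,0,0],"dr":[0,0,0]},{"delta_pos":[0,0,0],"dr":[0,0,0]},{"delta_pos":[0,0,0],"dr":[0,0,0]},{"delta_pos":[0,0,0],"dr":[0,0,0]},{"delta_pos":[0,0,0],"dr":[0,0,0]},{"delta_pos":[0,0,0],"dr":[0,0,0]}]' 1 40; python3 -m handwheel '[{"delta_pos":[0,0,-0.002],"dr":[0,0,-4.5]},{"delta_pos":[0,0,-0.002],"dr":[0,0,-4.5]},{"delta_pos":[0,0,-0.002],"dr":[0,0,-4.5]},{"delta_pos":[0,0,0],"dr":[0,0,-4.5]},{"delta_pos":[0,0,0],"dr":[0,0,0]}]';python3 -c "
from h import *
s=get_state();print(s['q'],s['force'],s['moment'])"
```

```text
t: 29.2
eef_pos: [0.5506, 0.0527, 0.1659]
ee_rot: [-3.142, -0.001, -2.567]
force: [-3.2, -3.7, -0.4]
width: 0.0318
gripper_force: 39.9
t: 29.7
eef_pos: [0.5508, 0.0528, 0.1657]
ee_rot: [-3.141, -0.001, -2.884]
force: [-5.0, -2.2, -0.3]
width: 0.0317
gripper_force: 39.9
[ 4.49719174e-01  1.99544021e-01 -3.30751249e-01  2.42601268e-04
 -1.04109636e+00 -1.76309837e+00] [-4.9502684  -2.19397842 -0.33820995] [-1.30025446  1.85273506  0.04932657]
```

```bash
python3 -m handwheel '[{"delta_pos":[0,0,0],"dr":[0,0,0]},{"delta_pos":[0,0,0],"dr":[0,0,0]},{"delta_pos":[0,0,0.3],"dr":[0,0,0]},{"delta_pos":[0,0,0.8],"dr":[0,0,0]},{"delta_pos":[0,0,0.85],"dr":[0,0,0]},{"delta_pos":[-0.4,-0.05,0],"dr":[0,0,-3.4]},{"delta_pos":[-0.7,-0.103,0],"dr":[0,0,-3.4]},{"delta_pos":[-0.7,-0.1,0],"dr":[0,0,0]},{"delta_pos":[-0.7,-0.1,0],"dr":[0,0,0]},{"delta_pos":[-0.51,-0.09,0],"dr":[0,0,0]}]' -0.4 20; python3 -m handwheel '[{"delta_pos":[0,0,-0.7],"dr":[0,0,0]},{"delta_pos":[0,0,-1],"dr":[0,0,0]},{"delta_pos":[0,0,-1],"dr":[0,0,0]},{"delta_pos":[0,0,-1],"dr":[0,0,0]},{"delta_pos":[0,0,-1],"dr":[0,0,0]},{"delta_pos":[0,0,-1],"dr":[0,0,0]},{"delta_pos":[0,0,-0.9],"dr":[0,0,0]},{"delta_pos":[0,0,-0.5],"dr":[0,0,0]},{"delta_pos":[0,0,0],"dr":[0,0,0]},{"delta_pos":[0,0,0],"dr":[0,0,0]}]'
python3 -m handwheel '[{"delta_pos":[0,0,-0.07],"dr":[0,0,0]},{"delta_pos":[0,0,0],"dr":[0,0,0]},{"delta_pos":[0,0,0],"dr":[0,0,0]},{"delta_pos":[0,0,0],"dr":[0,0,0]},{"delta_pos":[0,0,0],"dr":[0,0,0]},{"delta_pos":[0,0,0],"dr":[0,0,0]},{"delta_pos":[0,0,0],"dr":[0,0,0]}]' 1 20 
for i in 1 2 3 4 5; do python3 -m handwheel '[{"delta_pos":[-0.04,-0.0055,0],"dr":[0,0,0]}]'|egrep '^force|eef_p'; done
echo back;for i in 1 2 3 4 5; do python3 -m handwheel '[{"delta_pos":[0.04,0.0055,0],"dr":[0,0,0]}]'|egrep '^force|eef_p'; done
```

```text
t: 30.7
eef_pos: [0.4603, 0.0399, 0.225]
ee_rot: [3.141, 0.002, -3.0]
force: [0.3, -0.5, 0.4]
width: 0.0612
gripper_force: 0.0
t: 31.7
eef_pos: [0.4615, 0.0402, 0.0115]
ee_rot: [-3.142, 0.001, -2.999]
force: [0.8, 0.2, 0.1]
width: 0.0614
gripper_force: 0.0
t: 32.4
eef_pos: [0.4608, 0.0398, 0.009]
ee_rot: [3.142, 0.0, -3.0]
force: [-0.9, 0.1, 2.5]
width: 0.0194
gripper_force: 20.0
eef_pos: [0.4602, 0.0399, 0.009]
force: [2.7, 0.6, -2.0]
eef_pos: [0.459, 0.0398, 0.009]
force: [2.3, 0.2, -0.4]
eef_pos: [0.4577, 0.0396, 0.009]
force: [2.9, -0.6, -0.4]
eef_pos: [0.4563, 0.0394, 0.009]
force: [1.6, 0.2, -0.2]
eef_pos: [0.455, 0.0392, 0.009]
force: [2.2, 0.3, -0.2]
back
eef_pos: [0.455, 0.0388, 0.009]
force: [-4.9, 0.7, 10.8]
eef_pos: [0.4558, 0.0387, 0.0089]
force: [-3.9, -0.3, 10.3]
eef_pos: [0.4568, 0.0388, 0.009]
force: [-4.2, -0.5, 11.1]
eef_pos: [0.4579, 0.0388, 0.0089]
force: [-4.6, 0.2, 11.1]
eef_pos: [0.4591, 0.0389, 0.0089]
force: [-4.5, 0.3, 10.7]
```

```bash
python3 -m handwheel '[{"delta_pos":[0,0,0],"dr":[0,0,0]},{"delta_pos":[0,0,0],"dr":[0,0,0]},{"delta_pos":[0,0,0],"dr":[0,0,0]},{"delta_pos":[0,0,0.5],"dr":[0,0,0]},{"delta_pos":[0,0,1],"dr":[0,0,0]},{"delta_pos":[0,0,1],"dr":[0,0,0]},{"delta_pos":[0,0,1],"dr":[0,0,0]},{"delta_pos":[0,0,1],"dr":[0,0,0]},{"delta_pos":[0,0,1],"dr":[0,0,0]},{"delta_pos":[0,0,1],"dr":[0,0,0]}]' -0.4 20; python3 -m handwheel '[{"delta_pos":[-0.5,0,0],"dr":[0,0,0]},{"delta_pos":[-0.5,0,0],"dr":[0,0,0]},{"delta_pos":[0,0,0],"dr":[0,0,0]},{"delta_pos":[0,0,0],"dr":[0,0,0]},{"delta_pos":[0,0,0],"dr":[0,0,0]}]'
python3 - <<'E'
from h import *
s=save('scene','s7')[:,:,::-1]
cv2.imwrite('pics/crop7.png',cv2.resize(s[180:300,280:440],(800,600),interpolation=cv2.INTER_CUBIC))
E
```

```text
t: 34.4
eef_pos: [0.4602, 0.0396, 0.205]
ee_rot: [3.141, -0.0, -3.0]
force: [0.5, 0.8, -0.6]
width: 0.0612
gripper_force: 0.0
t: 34.9
eef_pos: [0.4306, 0.0398, 0.2033]
ee_rot: [-3.141, -0.001, -3.0]
force: [0.3, -0.3, -0.3]
width: 0.0613
gripper_force: 0.0
```

View pics/crop7.png

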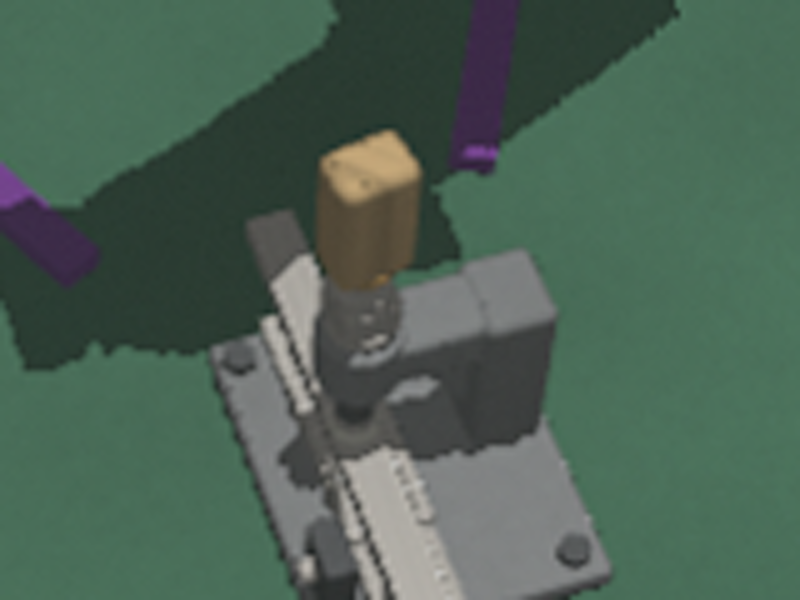

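The driver stands upright on the screw (crop (365,240)). The block lies in the guide under the foot, and the gripper is clear.

```bash
python3 -c "
from station import *
print(job_done())"
```

```text
the job is handed in; nothing more can be done
None
```

I handed the job in at about 35 s: the block is under the foot with a light drag (about 2.3 N pulling, 4.4 N pushing back while the gripper also bore down on it; an estimated 4–7 N under the foot), the driver stands upright on the screw, and no result has come back.

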